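# Clamp the skiving knife in the honing jig

## Task

Get the cobbler's knife ready for honing: slide its flat blade edgewise down into the slot of the wooden clamshell jig, handle resting on the jig's ledge, then swing the open metal cover shut over it and push the steel locating pin all the way through the cover's hole into the jig until its shoulder sits on the cover. Finish while holding the jig shut: keep pressing down firmly, with the fingers on the cover or on the pin's head, and do not let go at the end. Leave the other things on the bench where they are.

Things in the scene. Friction and masses are not known exactly. Their poses are not given: they have to be found in the camera images.
- jig: Pale wooden honing jig, fixed. Origin: under the middle of its block, on the bench. Block: 90 mm along x, y -55 to +55 mm, 46 mm high, slotted along x (see point slot). A ledge 22 mm wide, top 20 mm high, carries on the slot's floor from x = -45 to -145 mm for the knife's handle. A vertical 13 mm hole goes down through the block at x 0, y -32 mm.
- slot (a point): Middle of the slot's floor: jig frame (0, 10, 20) mm, axes as the jig. The slot is 9 mm wide, 26 mm deep, open at both ends, its mouth bevelled 5 mm each side. The seated knife points its tip to +x; its handle's centre is then 90 to 110 mm from here towards -x (the block's front face stops the handle at 90).
- cover (a joint): Cover angle, rad: 0 shut flat on the block, 1.57 upright; starts at 1.6 to 2.0. Aluminium plate 84 mm (jig x) by 105 mm from hinge to free edge, 12 mm thick, 0.18 kg, hinged along the block's left (+y) top edge, opening to that side. Stiff hinge (0.16 N m friction): it stays where left; about 3 N near the free edge moves it.
- cover_hinge (a point): Middle of the hinge line: jig frame (0, +50, 46) mm, in the plane of the cover's underside. The hinge line runs along the jig's x. Axes as the jig.
- cover_edge (a point): Middle of the cover's free edge, half-way through its thickness, 105 mm from the hinge line. It turns with the cover; z is the normal of the cover's outer face.
- cover_hole (a point): Centre of the cover's hole (13 mm across, through, 2 mm bevel) on its outer (top when shut) face, 82 mm from the hinge line. With the cover shut it is straight above the jig's hole, 58 mm above the bench. It turns with the cover; z is the normal of the outer face.
- jig_hole (a point): Mouth of the jig's hole on the block's top: jig frame (0, -32, 46) mm.
- knife: Skiving knife standing on its long edge. Origin: centre of the handle's underside. Wooden handle with brass rivets, x -45 to +45 mm, 26 mm wide (y), 34 mm high; flat steel blade x +45 to +155 mm, 5 mm thick (y), 24 mm high, its lower edge level with the handle's underside. About 0.14 kg; centre of mass about 35 mm ahead of the origin.
- knife_tip (a point): End of the blade, mid-height: knife frame (155, 0, 12) mm.
- pin: Steel locating pin, upright in one of the holder's two holes. Origin: centre of its foot; z up along it. Round shank 10 mm across, 42 mm long, foot tapered; then a plain round head 22 mm across, z 42 to 78 mm. In the holder the foot is 3 mm above the bench, the shoulder on the holder's top. About 0.09 kg.
- pin_shoulder (a point): Centre of the shoulder under the pin's head: pin frame (0, 0, 42) mm. Home when level with the shut cover's outer face.
- holder: Fixed wooden block 60 x 150 x 45 mm (x, y, z) with two 13 mm square holes at y = -42 and +42 mm; the pin stands in one, the awl in the other. Origin: centre of its underside.
- awl: Awl with a pale wooden bulb handle 30 mm across, in the holder's other hole; its top is 93 mm above the bench. Leave alone.
- tin: Polish tin, 70 mm across, 34 mm high. Leave alone.
- spool: Thread spool, 40 mm across, 50 mm high. Leave alone.
- brush: Shoe brush 160 x 45 x 40 mm. Leave alone.
- hammer: Hammer lying on the bench. Leave alone.
- flask: Small white bottle, 50 mm across, 100 mm high. Leave alone.
- lighter: Lighter, 80 x 24 x 12 mm, lying flat. Leave alone.

How it is judged:
On the way, in this order (a step that is already met when the one before it is completed fails the run):
1. the knife's blade is down in the slot, handle on the ledge (x of knife in the frame of jig between -0.12 and -0.085 m and y of knife in the frame of jig between 0.005 and 0.015 m and z of knife in the frame of jig between 0.016 and 0.024 m and y of knife_tip in the frame of jig between 0.005 and 0.015 m and x of knife_tip in the frame of jig above 0.03 m and z of knife_tip in the frame of jig below 0.037 m), for 0.2 s.
2. the cover is shut over the knife (all of step 1 and value of joint cover below 0.03 rad), for 0.2 s.
3. the pin is home through cover and jig (all of step 2 and horizontal distance between pin and jig_hole below 0.004 m and horizontal distance between pin_shoulder and cover_hole below 0.004 m and z of pin_shoulder in the frame of cover_hole between -0.003 and 0.003 m), for 0.2 s.
At the end, for the whole second after the job is handed in: Knife on the slot floor within 4 mm, handle centre 85 to 120 mm from the jig's middle; cover under 0.03 rad; pin's shoulder within 3 mm of the cover, pin within 4 mm of the holes' axis; fingers press the cover, directly or through the pin, with over 3 N through the last second (all of step 3 and (contact force between the fingers and cover above 3 N or (contact force between the fingers and pin above 1 N and contact force between pin and cover above 3 N))); the arm keeps its last pose, push and grip.
It fails at once if another thing on the bench is moved more than 30 mm (distance of any of awl, tin, spool, brush, hammer, flask, lighter from where it was at the start of the episode above 0.03 m).
It also fails if it takes over 72 s, if anything falls off the work surface, if the arm or the gripper's body presses on something with over 40 N, if the wrist force passes 120 N, or if a joint passes its speed limit or range.

## Robot

A 6-joint arm with a two-finger parallel gripper is mounted at the origin on the work surface. World frame = base frame: x ahead of the robot, y to its left, z up, the work surface at z = 0. Lengths are in m, angles in rad, forces in N, time in s.
With the tool pointing down it reaches from about 0.25 to 0.8 m from the base axis. Payload 8.5 kg.
Tool frame: the origin (TCP) lies between the finger pads; the fingertips stand 22 mm ahead of it and the grasp point (between the pads) lies 3 mm ahead of it; z points along the fingers, y is the line along which they close (so a half turn about z gives the same grasp; the last joint's range is limited). The gripper opens to 85 mm and grips with 20 to 120 N. Pads are 22 mm wide; open, the fingers measure 114 mm over their backs; the gripper's body (76 mm by 85 mm) begins 54 mm behind the grasp point. The pads swing forward as they close: fully open they stand 13 mm farther back than shut.
Start: joints at [1.137, 0.238, -0.013, 1.319, 0, 1.571], TCP at [0.221, 0.476, 0.233] pointing down, gripper open.
Joint ranges: [-2.66, 2.66], [-1.03, 1.9], [-1.14, 1.46], [-1.82, 2.27], [-1.45, 1.34], [-3.14, 3.14]. Speed limits (rad/s): [2.22, 2.22, 2.79, 3.14, 3.14, 3.14].

## Interface

Orientations are given as [roll, pitch, yaw] about the fixed x, y, z axes, in that order (R = Rz(yaw) Ry(pitch) Rx(roll)).
In Python, from bench import get_state, get_image, camera_info, close_job gives the robot as it stands.
- The arm moves only by the shell command python3 -m creep 'ROWS' [OPENING]. ROWS is JSON, one flat list of numbers, 4 for each row, row after row: the shift along the world's x, y, z in mm, then the turn about the world's z in degrees. In form: [dx, dy, dz, turn, dx, dy, dz, turn, ...]. A call has 1 to 8 rows; each row is the pose to reach, as a shift and turn from the pose commanded when the call began; what a row does not reach only later rows make up. A row lasts 1/10 s, in which the tool goes at most 50 mm and 8.59 degrees, less where a joint would pass 70% of its speed; a pose out of reach is approached as far as the arm can. A call with a gripper value outside its range is refused whole. OPENING is the opening, from 0 (shut) to 1 (fully open), set as the call begins (- or left out, the last holds). The fingers move at their own pace and stop on an object; the grip force is fixed at half the most. Time passes only in rows, so rows that repeat a pose let the fingers close. It gives the time, the measured TCP pose, the force, the opening and the grip force at its end, in the units of the state.
- get_state(): the state, without advancing time (a new reading comes with each control period).
- get_image(name): name is "scene" or "side" or "wrist"; returns the picture (384x512x3 uint8, red, green, blue); there is no depth.
- camera_info(name): a dict with "camera_matrix" (3x3 intrinsics, pixels), "dist" ([k1, k2, p1, p2, k3] as OpenCV has them; the pictures are not rectified), "R" (3x3) and "t" (3): a world point X has camera coordinates R X + t; the wrist camera has in their place "tool_from_camera" (4x4, takes a point from camera to tool coordinates, whose origin is the TCP and whose axes are the flange's). Camera axes: x right, y down, z forward; pixel columns grow to the right and rows downward; lengths in m; the calibration is good to about 2 mm. A picture is of the moment at which its call begins: read the wrist's pose just before it. camera_info takes no time and is no camera call.
- close_job(): hands the job in; it is judged then, once.
The state is a dict: "time": time; "qpos": joint angles; "dq": joint speeds; "effort": joint torques, N m; "tool_pos": TCP position; "tcp_rot": TCP orientation; "wrist_force": force on the tool from outside, world axes, zero at the start; "ft_torque": the same for the moment, N m; "gripper_width": finger opening in m; "grip_force": force on a finger pad.
Only numpy, scipy, OpenCV 4.12 (cv2) and the standard library are available. Lean on these libraries where they do the work, as an engineer would, in place of code of your own. Each camera call takes 0.05 s, during which the arm holds its last target. There are 200 camera calls.

## Working session

There is one attempt and no reset: what is moved stays moved. The work goes in short steps, Python scripts to look and compute and a shell command to move; the robot and the scene stay as the last step left them, time stands still between calls to the robot, and variables do not carry over. Pictures are saved under pics/ and viewed, at most 10 in all, crops included, and the job is handed in when it is done.

```bash
mkdir -p pics; ls; cat > h.py <<'E'
import numpy as np, cv2
from bench import get_state, get_image, camera_info
from scipy.spatial.transform import Rotation as Ro
def grab(n,f):
    s=get_state(); im=get_image(n); cv2.imwrite(f'pics/{f}.png',im[:,:,::-1]); return s,im
def cam(n,s=None):
    c=camera_info(n); K=np.array(c["camera_matrix"]); d=np.array(c["dist"])
    if n!="wrist": return K,d,np.array(c["R"]),np.array(c["t"])
    T=np.eye(4); T[:3,:3]=Ro.from_euler('xyz',s["tcp_rot"]).as_matrix(); T[:3,3]=s["tool_pos"]
    M=np.linalg.inv(T@np.array(c["tool_from_camera"])); return K,d,M[:3,:3],M[:3,3]
def ray(C,p):
    K,d,R,t=C; u=cv2.undistortPoints(np.array([[p]],float),K,d)[0,0]
    return -R.T@t, R.T@np.array([u[0],u[1],1.])
def onz(C,p,z):
    o,v=ray(C,p); return o+v*(z-o[2])/v[2]
def tri(*cp):
    A=np.zeros((3,3));b=np.zeros(3)
    for C,p in cp:
        o,v=ray(C,p);v=v/np.linalg.norm(v);P=np.eye(3)-np.outer(v,v);A+=P;b+=P@o
    X=np.linalg.solve(A,b); return X
def proj(C,X):
    K,d,R,t=C; return cv2.projectPoints(np.array(X,float).reshape(-1,3),cv2.Rodrigues(R)[0],t,K,d)[0][:,0]
E
python3 - <<'E'
from h import *
a=grab("scene","a")[1];b=grab("side","b")[1]
for n in("scene","side"):
    K,d,R,t=cam(n);print(n,K[0,0],d,-R.T@t,R[2])
cv2.imwrite('pics/a2.png',cv2.resize(a[:,:,::-1],(800,600),interpolation=cv2.INTER_CUBIC))
cv2.imwrite('pics/b2.png',cv2.resize(b[:,:,::-1],(800,600),interpolation=cv2.INTER_CUBIC))
s=get_state();print({k:np.round(v,3) for k,v in s.items()})
E
```

```text
pics
scene 372.4667728217268 [-0.11671548  0.          0.          0.          0.        ] [1.24771002 0.20734122 0.79797162] [-0.66861896 -0.23620451 -0.70509299]
side 401.8600165231035 [-0.07807429  0.          0.          0.          0.        ] [0.47260451 0.92551299 0.87277942] [ 0.07674627 -0.75788758 -0.64785526]
{'time': np.float64(0.1), 'qpos': array([ 1.137,  0.239, -0.014,  1.319, -0.   ,  1.571]), 'dq': array([ 0.001, -0.001,  0.003, -0.001, -0.002, -0.   ]), 'effort': array([ 2.0000e-03, -5.3972e+01,  3.4700e+01,  1.3000e-02,  0.0000e+00,
        0.0000e+00]), 'tool_pos': array([0.221, 0.476, 0.232]), 'tcp_rot': array([-3.14 ,  0.   ,  2.708]), 'wrist_force': array([ 0.476,  0.207, -0.291]), 'ft_torque': array([ 0.015, -0.034, -0.05 ]), 'grip_force': np.float64(0.0), 'gripper_width': np.float64(0.086)}
```

View pics/a2.png

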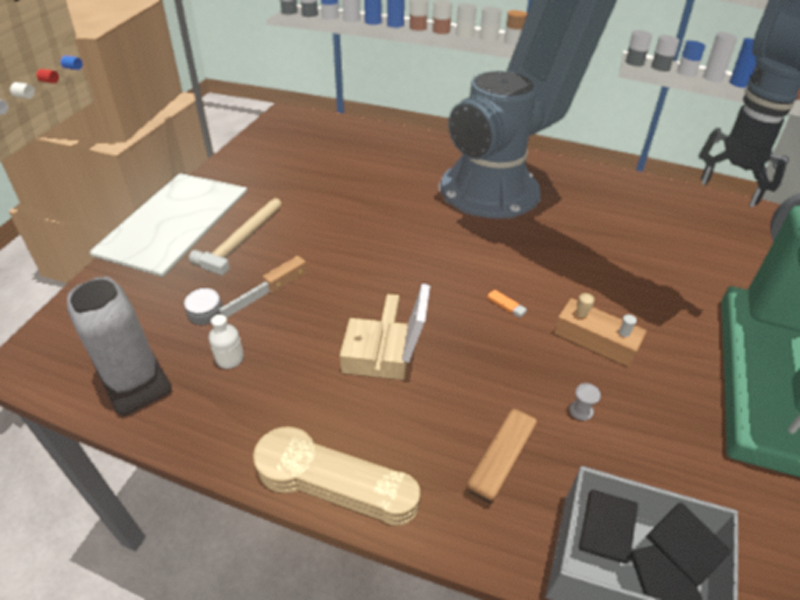

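View pics/b2.png

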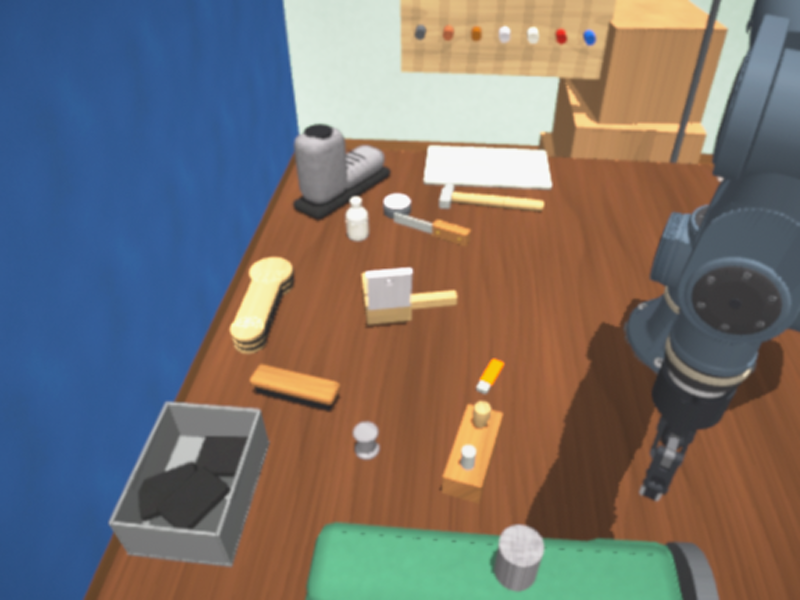

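The scene view (800-wide pixels) has the knife handle at about (285,272), tip at (218,310), jig block at (375,350), ledge end at (392,297), pin head at (628,320) and awl at (585,300). The side view has the handle at (450,232), jig at (388,300) and pin at (468,455).

```bash
python3 - <<'E'
from h import *
A=cam("scene");B=cam("side");k=1/1.5625
for n,a,b in [("pin top",(629,319),(468,452)),("awl top",(586,297),(482,406)),("handle rear top",(302,261),(468,231)),("handle front top",(268,277),(434,224)),("ledge end mid",(392,296),(457,296)),("tip",(221,309),(396,216)),("covercornerA",(428,287),(411,269)),("coverB",(411,358),(366,272)),]:
    a=np.array(a)*k;b=np.array(b)*k
    X=tri((A,a),(B,b));print(n,X.round(3),(proj(A,X)[0]-a).round(1),(proj(B,X)[0]-b).round(1))
T=np.array(camera_info("wrist")["tool_from_camera"]);print(T.round(3),camera_info("wrist")["camera_matrix"])
E
```

```text
pin top [0.436 0.355 0.077] [0.2 0.3] [ 0.3 -0.4]
awl top [0.416 0.272 0.086] [0.  0.1] [ 0.  -0.1]
handle rear top [ 0.446 -0.292  0.029] [-0.4 -1.1] [-0.5  0.9]
handle front top [ 0.525 -0.325  0.03 ] [0.4 1. ] [ 0.4 -0.8]
ledge end mid [ 0.463 -0.086  0.009] [0.  0.1] [ 0.  -0.1]
tip [ 0.622 -0.378  0.012] [0.3 0.9] [ 0.3 -0.6]
covercornerA [0.554 0.011 0.147] [-0.5 -1.3] [-0.6  1. ]
coverB [0.655 0.009 0.108] [ -3.7 -10. ] [-5.3  7.1]
[[ 0.    -0.958 -0.286  0.072]
 [ 1.    -0.     0.001 -0.001]
 [-0.001 -0.286  0.958 -0.141]
 [ 0.     0.     0.     1.   ]] [[280.02914901   0.         255.49009798]
 [  0.         280.02914901 194.13683078]
 [  0.           0.           1.        ]]
```

```bash
python3 -m creep '[20,-45,10,0, 40,-90,20,0, 60,-135,30,0, 80,-180,40,0, 100,-225,50,0, 120,-270,60,0, 140,-315,70,0, 160,-360,80,0]'; python3 -m creep '[10,-45,5,0, 20,-90,10,0, 30,-135,15,0, 40,-180,20,0, 50,-225,20,0, 60,-270,20,0, 70,-315,20,0, 70,-315,20,0]'; python3 -m creep '[0,0,0,0,0,0,0,0,0,0,0,0]'
python3 - <<'E'
from h import *
s,im=grab("wrist","c");print(s["tool_pos"],s["tcp_rot"],s["time"])
cv2.imwrite('pics/c2.png',cv2.resize(im[:,:,::-1],(800,600),interpolation=cv2.INTER_CUBIC))
import pickle;pickle.dump(s,open('c.pkl','wb'))
E
```

```text
time: 0.9
tool_pos: [0.38, 0.1162, 0.313]
tcp_rot: [3.142, 0.0, 2.708]
wrist_force: [1.5, 0.6, -0.2]
gripper_width: 0.0856
grip_force: 0.0
time: 1.7
tool_pos: [0.4504, -0.2013, 0.3312]
tcp_rot: [-3.14, -0.001, 2.703]
wrist_force: [0.3, 0.3, -0.6]
gripper_width: 0.0852
grip_force: 0.0
time: 2.0
tool_pos: [0.4497, -0.1957, 0.3328]
tcp_rot: [3.142, 0.0, 2.709]
wrist_force: [-0.7, -0.5, 0.3]
gripper_width: 0.0856
grip_force: 0.0
[ 0.44970386 -0.19572951  0.33280099] [3.14151740e+00 1.16218366e-04 2.70928970e+00] 2.0
```

View pics/c2.png

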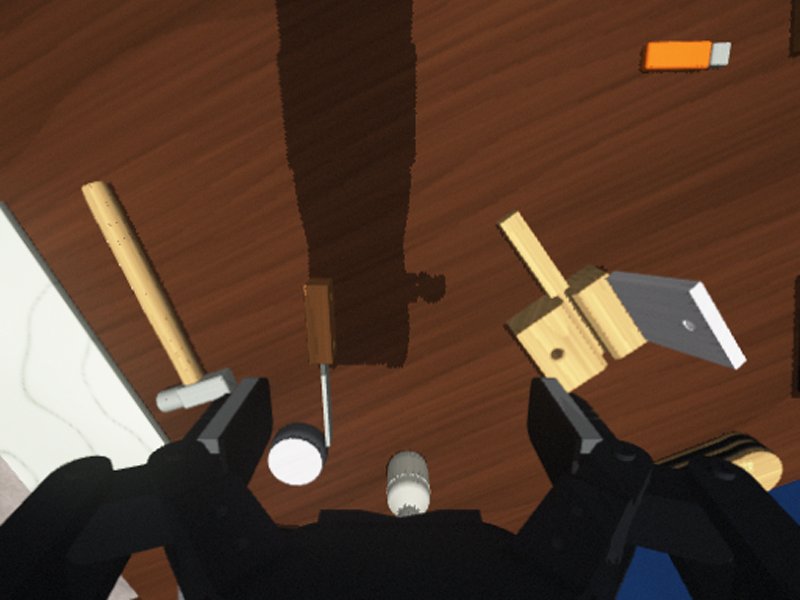

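The wrist view shows the knife handle at (306..333, 279..363) with its tip at about (328,445). The jig block top is at (507,320)-(568,393)-(640,350), with the hole at (558,354) and the ledge end at (510,217). I'll take a second wrist view from nearer for heights.

```bash
python3 -m creep '[-5,-30,-30,0, -10,-60,-60,0, -20,-85,-83,0, -20,-85,-83,0, -20,-85,-83,0, -20,-85,-83,0]'
python3 - <<'E'
from h import *
import pickle
s,im=grab("wrist","d");print(s["tool_pos"],s["time"]);pickle.dump(s,open('d.pkl','wb'))
c=cv2.imread('pics/c.png');d=cv2.imread('pics/d.png')
cv2.imwrite('pics/d2.png',cv2.resize(d,(800,600),interpolation=cv2.INTER_CUBIC))
# c crops: jig x 310-480,y 130-255 ; knife x185-225, y170-295
j=cv2.resize(c[130:255,310:480],None,fx=3.5,fy=3.5,interpolation=cv2.INTER_CUBIC)
k=cv2.resize(c[170:295,180:236],None,fx=3.5,fy=3.5,interpolation=cv2.INTER_CUBIC)
cv2.imwrite('pics/c3.png',np.hstack([j,k]));print(j.shape,k.shape)
E
```

```text
time: 2.65
tool_pos: [0.4305, -0.2811, 0.2507]
tcp_rot: [-3.142, 0.002, 2.709]
wrist_force: [0.3, -0.5, 0.0]
gripper_width: 0.0852
grip_force: 0.0
[ 0.43051796 -0.28113634  0.25067008] 2.65
(438, 595, 3) (438, 196, 3)
```

View pics/c3.png

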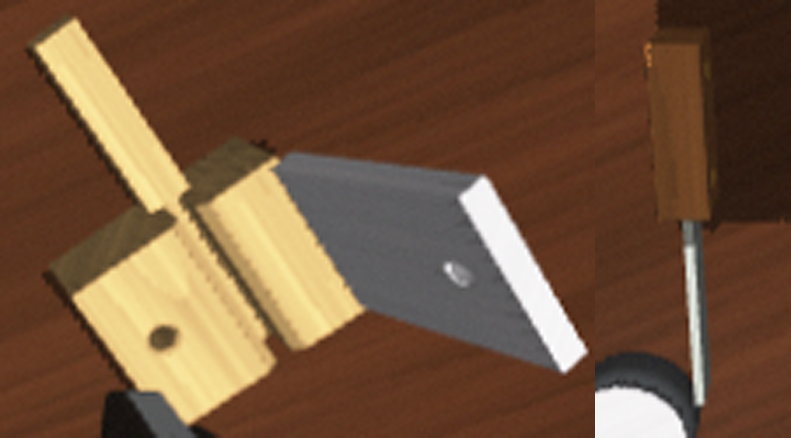

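View pics/d2.png

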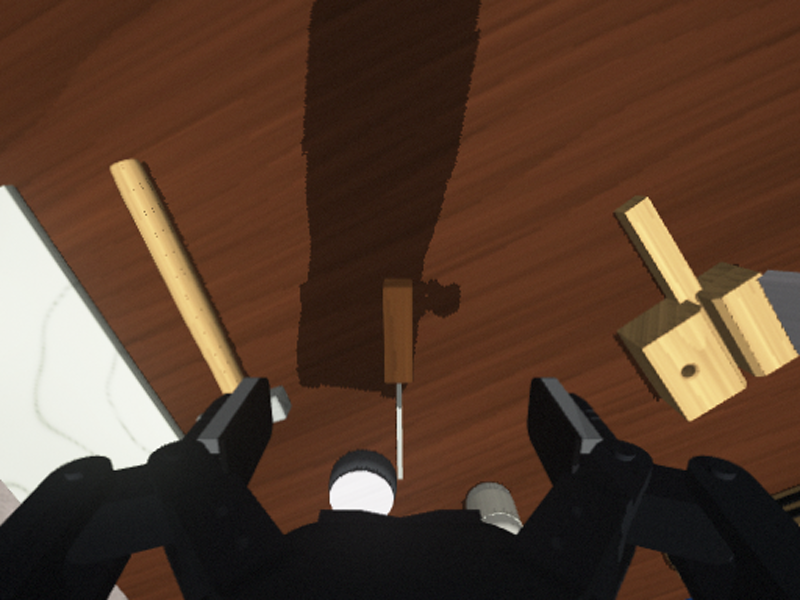

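```bash
cat > fit.py <<'E'
from h import *
import pickle
from scipy.optimize import least_squares
C=cam("wrist",pickle.load(open('c.pkl','rb')));D=cam("wrist",pickle.load(open('d.pkl','rb')))
cj=lambda u,v:((u+.5)/3.5-.5+310,(v+.5)/3.5-.5+130)
ck=lambda u,v:((u-595+.5)/3.5-.5+180,(v+.5)/3.5-.5+170)
dd=lambda u,v:((u+.5)*.64-.5,(v+.5)*.64-.5)
def fit(L,x0):
    def P(p,X):
        c,s=np.cos(p[2]),np.sin(p[2]);X=np.array(X)/1e3
        return [p[0]+c*X[0]-s*X[1],p[1]+s*X[0]+c*X[1],p[3]+X[2]]
    f=lambda p:np.concatenate([proj(c,P(p,X))[0]-px for X,c,px in L])
    r=least_squares(f,x0,loss='soft_l1');print(r.x.round(4),np.degrees(r.x[2]).round(2));print(f(r.x).reshape(-1,2).round(1).tolist());return r.x
jig=fit([((-145,-1,20),C,cj(40,51)),((-145,21,20),C,cj(79,21)),((-45,-55,46),C,cj(74,296)),((45,-55,46),C,cj(190,424)),((-45,55,46),C,cj(277,160)),((45,55,46),C,cj(365,308)),((0,-32,46),C,cj(164,338)),
((-145,-1,20),D,dd(627,211)),((-145,21,20),D,dd(649,197)),((-45,-55,46),D,dd(641,347)),((45,-55,46),D,dd(690,420)),((45,55,46),D,dd(797,355)),((0,-32,46),D,dd(688,370))],[.6,-.08,0,0])
kn=fit([((-45,13,34),C,ck(709,42)),((-45,-13,34),C,ck(655,42)),((45,13,34),C,ck(709,218)),((45,-13,34),C,ck(655,218)),((155,0,24),C,ck(700,404)),
((-45,13,34),D,dd(412,287)),((-45,-13,34),D,dd(384,287)),((45,13,34),D,dd(412,382)),((45,-13,34),D,dd(386,382)),((155,0,24),D,dd(400,478))],[.486,-.31,-.4,0])
a=cj(164,338);b=dd(688,370);print('hole tri',tri((C,a),(D,b)),'tip',tri((C,ck(700,404)),(D,dd(400,478))))
h=np.mean([tri((C,ck(*p)),(D,dd(*q))) for p,q in [((709,42),(412,287)),((655,42),(384,287)),((709,218),(412,382)),((655,218),(386,382))]],0);print('handle top',h)
E
python3 fit.py
```

```text
[ 0.6178 -0.0583  0.2113 -0.0067] 12.1
[[0.5, -0.7], [0.8, -0.4], [-0.1, -0.4], [-5.4, 2.0], [0.2, -0.5], [1.3, -0.5], [0.1, 0.0], [-0.6, 1.6], [-0.0, 0.4], [-0.0, 0.3], [-2.3, -0.1], [1.1, -1.1], [-0.3, 0.4]]
[ 0.4903 -0.3095 -0.4329 -0.0034] -24.81
[[-1.5, 0.2], [-2.0, 0.2], [0.9, 0.6], [1.2, 0.6], [-0.2, -0.8], [1.6, -0.3], [-0.1, -0.3], [0.9, 0.2], [-0.7, 0.3], [-0.5, -0.9]]
hole tri [ 0.62321279 -0.08992238  0.04096403] tip [ 0.63125957 -0.37375972  0.0230258 ]
handle top [ 0.49039348 -0.30995985  0.0244659 ]
```

```bash
sed -i "s/,((45,-55,46),C,cj(190,424))//;s/,((45,-55,46),D,dd(690,420))//;s/p\[3\]+X/X/" fit.py; python3 fit.py; cat >> fit.py <<'E'
E
python3 - <<'E'
from h import *
A=cam("scene");B=cam("side");k=.64
# check: scene/side
def P(p,X):
    c,s=np.cos(p[2]),np.sin(p[2]);X=np.array(X)/1e3
    return [p[0]+c*X[0]-s*X[1],p[1]+s*X[0]+c*X[1],X[2]]
for X in [(-145,10,20),(-45,-55,46),(45,-55,46),(45,55,46),(0,-32,46)]:
    q=P([.616,-.0575,.2113],X);print(X,(proj(A,q)/k).round(0),(proj(B,q)/k).round(0))
E
```

```text
[ 0.6148 -0.0612  0.2055  0.    ] 11.78
[[-0.5, -1.5], [-0.1, -1.2], [-1.3, -0.0], [0.0, -0.4], [1.2, 0.3], [-0.8, 0.7], [-0.4, 0.5], [0.5, -0.8], [-0.1, 0.9], [2.6, 0.1], [0.1, 1.4]]
[ 0.4892 -0.3087 -0.4324  0.    ] -24.77
[[-1.8, -0.1], [-2.4, -0.1], [0.7, 0.7], [0.9, 0.7], [-0.3, -0.4], [1.8, -0.6], [-0.0, -0.6], [1.2, 0.5], [-0.6, 0.5], [-0.4, -0.1]]
hole tri [ 0.62321279 -0.08992238  0.04096403] tip [ 0.63125957 -0.37375972  0.0230258 ]
handle top [ 0.49039348 -0.30995985  0.0244659 ]
(-145, 10, 20) [[394. 296.]] [[453. 294.]]
(-45, -55, 46) [[351. 319.]] [[402. 269.]]
(45, -55, 46) [[340. 356.]] [[360. 272.]]
(45, 55, 46) [[404. 364.]] [[363. 306.]]
(0, -32, 46) [[358. 338.]] [[382. 277.]]
```

Knife is at about (0.489, -0.309), yaw -24.8°, and the jig at about (0.615, -0.060), yaw 11.9°. The scene/side check agrees. I'll grasp 8 mm ahead of the handle centre; the tool yaw is already aligned.

```bash
python3 -m creep '[30,-15,-30,0, 55,-28,-70,0, 65,-31,-110,0, 65,-31,-150,0, 65,-31,-185,0, 65,-31,-210,0, 65,-31,-223,0, 65,-31,-223,0]'; python3 -m creep '[0,0,0,0,0,0,0,0,0,0,0,0,0,0,0,0,0,0,0,0,0,0,0,0,0,0,0,0]' 0.1;  python3 -m creep '[0,0,10,0,0,0,30,0,0,0,65,0,0,0,100,0,0,0,130,0,0,0,130,0,0,0,130,0]'
python3 - <<'E'
from h import *
import pickle
s,im=grab("wrist","e");print(s["tool_pos"],s["time"],s["tcp_rot"]);pickle.dump(s,open('e.pkl','wb'))
cv2.imwrite('pics/e2.png',cv2.resize(im[:,:,::-1],(800,600),interpolation=cv2.INTER_CUBIC))
E
```

```text
time: 3.5
tool_pos: [0.4948, -0.3119, 0.0258]
tcp_rot: [3.141, -0.002, 2.709]
wrist_force: [0.5, 1.1, -0.1]
gripper_width: 0.0855
grip_force: 0.0
time: 4.2
tool_pos: [0.4954, -0.3132, 0.0277]
tcp_rot: [-3.141, 0.002, 2.708]
wrist_force: [-0.7, 1.6, 6.8]
gripper_width: 0.0244
grip_force: 58.9
time: 4.9
tool_pos: [0.495, -0.313, 0.1572]
tcp_rot: [-3.141, 0.001, 2.708]
wrist_force: [-0.6, 0.7, -2.5]
gripper_width: 0.0242
grip_force: 59.4
[ 0.49496929 -0.31299526  0.15723965] 4.9 [-3.14130830e+00  1.25970383e-03  2.70773447e+00]
```

View pics/e2.png

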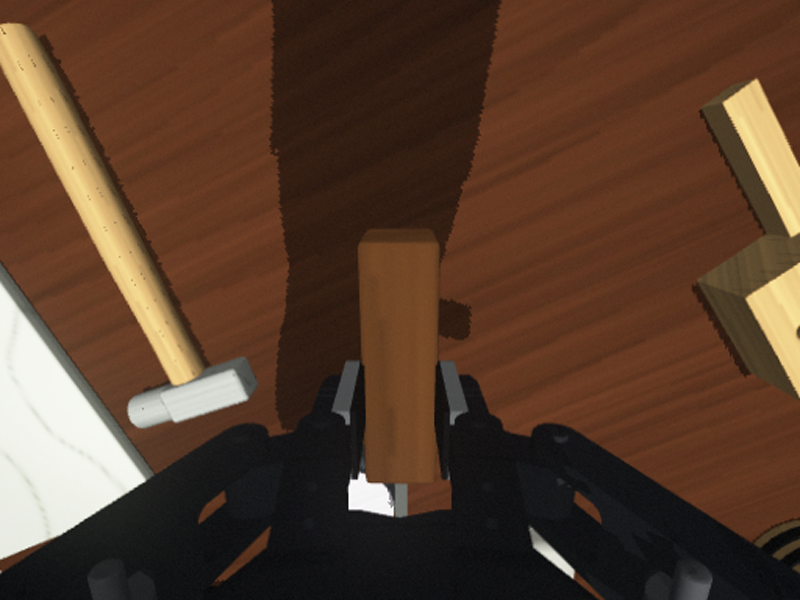

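The knife is held centred. The handle's top rear edge is at (360..440, 241) and its front edge at (367..437, 482).

```bash
python3 - <<'E'
from h import *
import pickle
s=pickle.load(open('e.pkl','rb'));C=cam("wrist",s)
T=Ro.from_euler('xyz',s["tcp_rot"]).as_matrix();o=np.array(s["tool_pos"])
dd=lambda u,v:np.array(((u+.5)*.64-.5,(v+.5)*.64-.5))
from scipy.optimize import least_squares
# knife frame: x fwd = -tool x, z up = -tool z ; origin at tool (a,.,h) pitch t
def W(p,X):
    x,y,z=np.array(X)/1e3;c,n=np.cos(p[2]),np.sin(p[2])
    X2=c*x-n*z; Z2=n*x+c*z
    return o+T@np.array([-(p[0]+X2),p[3]-y*-1*-1,-(p[1]+Z2)])
L=[((-45,13,34),dd(440,242)),((-45,-13,34),dd(359,242)),((45,13,34),dd(437,482)),((45,-13,34),dd(367,482))]
def f(p):
    r=np.concatenate([proj(C,W(p,X))[0]-px for X,px in L]); return r
for y in (1,):
    L=[((X[0],-X[1],X[2]),q) for X,q in L]
    r=least_squares(f,[0,-.027,0,0]);print(r.x.round(4),np.degrees(r.x[2]),f(r.x).round(1))
q=proj(C,[W(r.x,(155,0,24))])/.64;print('tip proj',q)
E
```

```text
[-0.0048 -0.0324  0.0246 -0.0002] 1.4120770618364673 [ 0.8 -0.   0.8 -0.  -1.2  0.  -0.7  0. ]
tip proj [[400.03568868 667.75477068]]
```

```bash
python3 -m creep '[0,0,45,0, 15,35,80,5, 35,75,103,11, 55,115,103,17, 75,155,103,23, 95,200,103,29, 115,245,103,35, 130,290,103,36.7]'; python3 -m creep '[15,40,0,0,15,40,0,0,15,40,0,0,15,40,0,0]'
python3 - <<'E'
from h import *
import pickle
s,im=grab("wrist","f");print(s["tool_pos"],s["time"],s["tcp_rot"]);pickle.dump(s,open('f.pkl','wb'))
cv2.imwrite('pics/f2.png',cv2.resize(im[:,:,::-1],(800,600),interpolation=cv2.INTER_CUBIC))
E
```

```text
time: 5.75
tool_pos: [0.625, -0.0209, 0.2575]
tcp_rot: [3.141, -0.003, -2.931]
wrist_force: [0.2, -0.4, -1.2]
gripper_width: 0.0242
grip_force: 59.7
time: 6.15
tool_pos: [0.6392, 0.0165, 0.2584]
tcp_rot: [3.142, -0.002, -2.935]
wrist_force: [-0.6, -0.5, -0.9]
gripper_width: 0.0241
grip_force: 59.7
[0.6392179  0.01650714 0.25841364] 6.15 [ 3.14158020e+00 -2.30308162e-03 -2.93528541e+00]
```

View pics/f2.png

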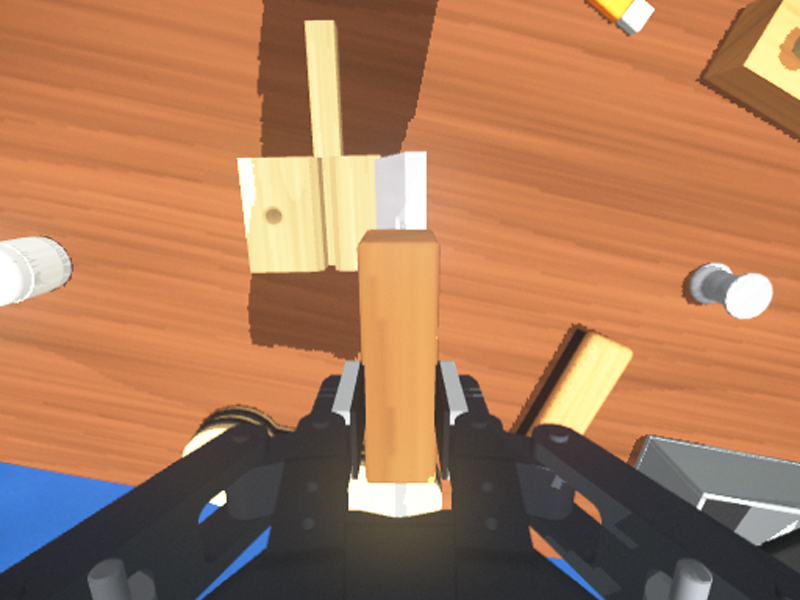

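The view shows the block's top-left edge at (238,158)-(250,272), the hole at (274,215), the ledge rear end at (305..335, 21) and the slot at about (321,157) to (331,268).

```bash
cat > fit2.py <<'E'
exec(open('fit.py').read().split('jig=fit')[0])
F=cam("wrist",pickle.load(open('f.pkl','rb')))
L=[((-145,-1,20),F,dd(305,21)),((-145,21,20),F,dd(335,20)),((-45,-55,46),F,dd(238,158)),((45,-55,46),F,dd(250,272)),((0,-32,46),F,dd(274,215))]
j=fit(L,[.615,-.06,.2,0])
L2=[((-145,-1,20),C,cj(40,51)),((-145,21,20),C,cj(79,21)),((-45,-55,46),C,cj(74,296)),((-45,55,46),C,cj(277,160)),((45,55,46),C,cj(365,308)),((0,-32,46),C,cj(164,338)),
((-145,-1,20),D,dd(627,211)),((-145,21,20),D,dd(649,197)),((-45,-55,46),D,dd(641,347)),((45,55,46),D,dd(797,355)),((0,-32,46),D,dd(688,370))]
fit(L+L2,[.615,-.06,.2,0])
print(tri((C,cj(164,338)),(D,dd(688,370)),(F,dd(274,215))))
print('slot',[onz(F,dd(*p),.046) for p in ((321,157),(331,268))])
s=get_state();print(s['tool_pos'],s['tcp_rot'][2])
for q in (j,):
    c,n=np.cos(q[2]),np.sin(q[2]);g=np.array([q[0]+c*-.093-n*.01,q[1]+n*-.093+c*.01]);print('goal',g,'d mm',(g-s['tool_pos'][:2])*1e3,'turn',np.degrees(q[2]-(s['tcp_rot'][2]+np.pi)))
E
python3 fit2.py
```

```text
[ 0.6143 -0.0598  0.2191  0.    ] 12.55
[[0.5, -0.4], [-0.3, -0.1], [-0.0, -0.2], [0.3, 0.1], [-0.5, 1.0]]
[ 0.6143 -0.0608  0.2124  0.    ] 12.17
[[0.5, -0.6], [-0.3, -0.1], [-0.6, -0.7], [-0.7, -0.2], [-1.3, 0.7], [-0.4, -1.2], [-0.0, -1.0], [-0.8, 0.2], [0.3, -0.5], [1.9, 0.0], [-0.2, 0.7], [-0.3, 0.9], [0.5, -0.5], [0.5, 1.2], [3.6, -0.2], [0.8, 1.5]]
[ 0.62054165 -0.09120125  0.04370244]
slot [array([ 0.56890182, -0.06074658,  0.046     ]), array([ 0.6530691 , -0.03914274,  0.046     ])]
[0.63932861 0.01609091 0.2588508 ] -2.9360228789338088
goal [ 0.52132793 -0.07028084] d mm [-118.00067668  -86.37175254] turn 0.7725216976323895
```

```bash
python3 -m creep '[-35,-26,0,0.6, -70,-52,0,0.6, -105,-77,0,0.6, -118,-86.5,0,0.6, -118,-86.5,-50,0.6, -118,-86.5,-100,0.6, -118,-86.5,-140,0.6, -118,-86.5,-160,0.6]'; python3 -m creep '[0,0,0,0,0,0,-10,0,0,0,-10,0,0,0,-10,0]'
python3 - <<'E'
from h import *
a=grab("scene","g")[1];b=grab("side","gs")[1]
A=cv2.resize(a[170:260,190:300,::-1],None,fx=3.6,fy=3.6,interpolation=cv2.INTER_CUBIC)
B=cv2.resize(b[140:230,200:310,::-1],None,fx=3.6,fy=3.6,interpolation=cv2.INTER_CUBIC)
cv2.imwrite('pics/g2.png',np.hstack([A,B]))
s=get_state();print(s['tool_pos'],s['tcp_rot'],s['wrist_force'])
E
```

```text
time: 7.0
tool_pos: [0.5196, -0.0701, 0.0964]
tcp_rot: [3.14, -0.004, -2.926]
wrist_force: [-1.0, 0.1, -0.8]
gripper_width: 0.0242
grip_force: 59.7
time: 7.4
tool_pos: [0.5225, -0.0696, 0.0906]
tcp_rot: [-3.141, 0.002, -2.925]
wrist_force: [-0.3, -0.1, -1.1]
gripper_width: 0.0236
grip_force: 59.7
[ 0.52251685 -0.0694935   0.09056265] [-3.14092282e+00  1.62166658e-03 -2.92445430e+00] [ 0.48153825  0.52152088 -1.39956991]
```

View pics/g2.png

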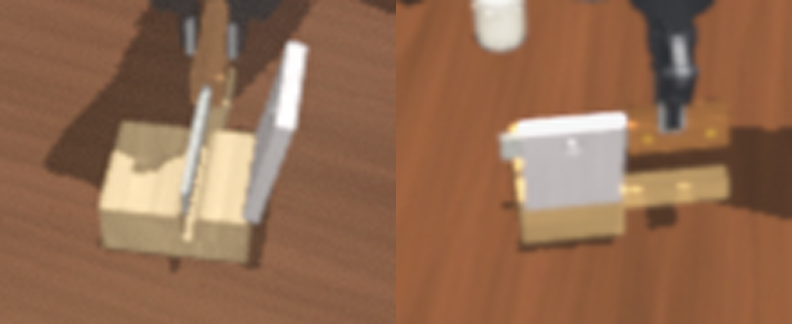

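The blade, at (195,150) in the left crop, runs parallel to and over the slot, and the handle is over the ledge. Lowering gently.

```bash
python3 -m creep '[0,0,-8,0,0,0,-15,0,0,0,-20,0,0,0,-23,0,0,0,-26,0,0,0,-29,0,0,0,-29,0]'; python3 -m creep '[0,0,-3,0,0,0,-6,0,0,0,-9,0,0,0,-11,0,0,0,-11,0]'
```

```text
time: 8.2
tool_pos: [0.5217, -0.0694, 0.0602]
tcp_rot: [3.142, -0.0, -2.924]
wrist_force: [0.4, -0.5, -2.6]
gripper_width: 0.024
grip_force: 59.7
time: 8.7
tool_pos: [0.5216, -0.0694, 0.0492]
tcp_rot: [3.142, -0.001, -2.924]
wrist_force: [0.2, -0.4, -1.5]
gripper_width: 0.0239
grip_force: 59.7
```

```bash
python3 -m creep '[0,0,-1,0,0,0,-2,0,0,0,-2,0]'; python3 -m creep '[0,0,-1,0,0,0,-2,0,0,0,-2,0]'
```

```text
time: 9.0
tool_pos: [0.522, -0.0694, 0.0478]
tcp_rot: [-3.141, 0.0, -2.924]
wrist_force: [-0.6, 0.7, -0.2]
gripper_width: 0.0241
grip_force: 59.9
time: 9.3
tool_pos: [0.522, -0.0693, 0.0476]
tcp_rot: [-3.141, 0.001, -2.924]
wrist_force: [-6.9, 1.8, 23.3]
gripper_width: 0.024
grip_force: 62.6
```

Contact came at the expected height (underside at about 20 mm). Releasing and lifting, then working out the cover angle.

```bash
python3 -m creep '[0,0,1,0,0,0,1.5,0,0,0,1.5,0,0,0,1.5,0,0,0,1.5,0,0,0,1.5,0]' 0.6;  python3 -m creep '[0,0,20,0,0,0,60,0,0,0,110,0,0,0,150,0,0,0,180,0,0,0,180,0]'
python3 - <<'E'
exec(open('fit.py').read().split('jig=fit')[0])
j=[.6143,-.0600,np.radians(12.4)]
def Wd(X):
    c,n=np.cos(j[2]),np.sin(j[2]);X=np.array(X)/1e3
    return np.array([j[0]+c*X[0]-n*X[1],j[1]+n*X[0]+c*X[1],X[2]])
def cv(x,r,t,h): return Wd([x,50-r*np.cos(t)+h*np.sin(t),46+r*np.sin(t)+h*np.cos(t)])
L=[(-42,0,cj(458,197)),(42,0,cj(563,373)),(-42,12,cj(487,178)),(42,12,cj(587,351))]
f=lambda t:np.concatenate([proj(C,cv(x,105,t[0],h))[0]-p for x,h,p in L])
r=least_squares(f,[1.8],loss='soft_l1');print('theta',r.x,f(r.x).round(1))
s=get_state();print(s['tool_pos'],s['tcp_rot'][2],s['gripper_width'])
for y,z in [(130,127),(92,127),(62,136),(30.5,134.7),(1.3,122.6),(-21.9,101.4),(-33.8,81),(-40,58)]:
    w=Wd([0,y+14.5,z]);print(y,'tcp goal',w.round(4)+[0,0,.022],'rel',((w+[0,0,.022]-s['tool_pos'])*1e3).round(0))
A=cam("scene");np.save('x.npy',0)
E
```

```text
time: 9.9
tool_pos: [0.5218, -0.0694, 0.0469]
tcp_rot: [-3.142, -0.0, -2.924]
wrist_force: [0.2, 0.3, 0.6]
gripper_width: 0.0511
grip_force: 0.0
time: 10.5
tool_pos: [0.5238, -0.0696, 0.2313]
tcp_rot: [-3.139, 0.007, -2.924]
wrist_force: [0.9, -0.7, -0.2]
gripper_width: 0.0509
grip_force: 0.0
theta [1.78497308] [1.3 0.8 0.4 0.9 0.4 0.  0.4 1.3]
[ 0.5238461  -0.06963595  0.23132444] -2.9243823842110714 0.050930970377474634
130 tcp goal [0.5833 0.0811 0.149 ] rel [ 59. 151. -82.]
92 tcp goal [0.5914 0.044  0.149 ] rel [ 68. 114. -82.]
62 tcp goal [0.5979 0.0147 0.158 ] rel [ 74.  84. -73.]
30.5 tcp goal [ 0.6046 -0.016   0.1567] rel [ 81.  54. -75.]
1.3 tcp goal [ 0.6109 -0.0446  0.1446] rel [ 87.  25. -87.]
-21.9 tcp goal [ 0.6159 -0.0672  0.1234] rel [  92.    2. -108.]
-33.8 tcp goal [ 0.6184 -0.0788  0.103 ] rel [  95.   -9. -128.]
-40 tcp goal [ 0.6198 -0.0849  0.08  ] rel [  96.  -15. -151.]
```

Cover angle is about 1.785 rad, a good fit. Moving round to its outside with the fingers shut.

```bash
python3 -m creep '[10,40,0,0,25,80,0,0,45,120,0,0,59,151,0,0,59,151,-40,0,59,151,-78,0,59,151,-78,0,59,151,-78,0]' 0
```

```text
time: 11.3
tool_pos: [0.5803, 0.0815, 0.1488]
tcp_rot: [3.142, -0.002, -2.924]
wrist_force: [-0.4, -0.3, 0.2]
gripper_width: 0.0002
grip_force: 0.0
```

```bash
python3 -m creep '[6,-19,0,0, 11,-37,0,0, 15,-52,5,0, 18,-66,9,0, 21,-82,10,0, 24,-97,8,0, 28,-112,3,0, 31,-126,-4,0]'; python3 -m creep '[3,-12,-10,0, 5,-23,-21,0, 6,-29,-31,0, 7,-34,-42,0, 8,-37,-53,0, 8.5,-40,-60,0, 8.5,-40,-60,0]'
```

```text
time: 12.1
tool_pos: [0.6122, -0.0457, 0.1446]
tcp_rot: [-3.141, 0.0, -2.925]
wrist_force: [0.2, 0.5, 0.3]
gripper_width: 0.0003
grip_force: 0.0
time: 12.8
tool_pos: [0.6197, -0.0843, 0.0838]
tcp_rot: [3.141, -0.002, -2.924]
wrist_force: [-0.1, 1.3, 0.9]
gripper_width: 0.0002
grip_force: 0.0
```

```bash
python3 -m creep '[0,0,-2,0,0,0,-4,0,0,0,-5,0,0,0,-6,0,0,0,-6,0]'
```

```text
time: 13.3
tool_pos: [0.6204, -0.0843, 0.0791]
tcp_rot: [-3.141, 0.0, -2.924]
wrist_force: [0.2, 0.5, -0.3]
gripper_width: -0.0002
grip_force: 0.0
```

```bash
python3 -m creep '[0,0,-1,0,0,0,-2,0,0,0,-3,0,0,0,-3,0]'
python3 - <<'E'
from h import *
a=grab("scene","k")[1];b=grab("side","ks")[1]
A=cv2.resize(a[170:260,190:300,::-1],None,fx=3.6,fy=3.6,interpolation=cv2.INTER_CUBIC)
B=cv2.resize(b[140:230,200:310,::-1],None,fx=3.6,fy=3.6,interpolation=cv2.INTER_CUBIC)
cv2.imwrite('pics/k2.png',np.hstack([A,B]))
E
```

```text
time: 13.7
tool_pos: [0.6202, -0.0844, 0.0759]
tcp_rot: [-3.142, -0.0, -2.924]
wrist_force: [-0.3, -0.2, 1.0]
gripper_width: 0.0002
grip_force: 0.0
```

View pics/k2.png

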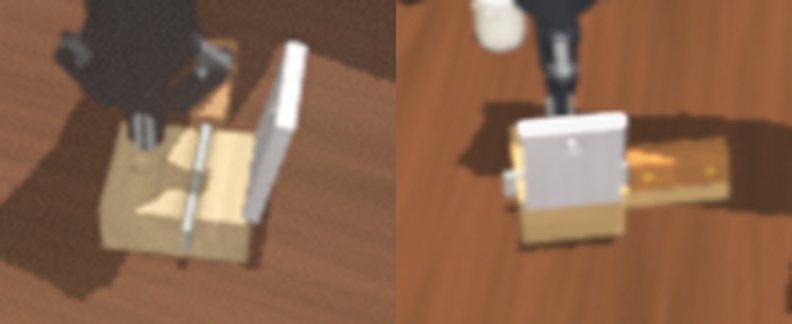

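Unexpected: the cover, at (275,130) in the left crop, has not moved, and the closed fingers stand over the block at (147,147). The knife is well seated. Checking the actual tip height and the cover's place before retrying.

```bash
python3 - <<'E'
from h import *
A=cam("scene");B=cam("side")
for z in (.046,.054,.065,.075): print(z,((proj(A,[.6202,-.0844,z])[0]-[190,170])*3.6).round(0),((proj(B,[.6202,-.0844,z])[0]-[200,140])*3.6+[396,0]).round(0))
j=[.6143,-.0600,np.radians(12.4)]
def Wd(X):
    c,n=np.cos(j[2]),np.sin(j[2]);X=np.array(X)/1e3
    return np.array([j[0]+c*X[0]-n*X[1],j[1]+n*X[0]+c*X[1],X[2]])
for t in (1.4,1.6,1.785,2.):
  for x in(-42,42):
    w=Wd([x,50-105*np.cos(t)+12*np.sin(t),46+105*np.sin(t)+12*np.cos(t)])
    print(t,x,w.round(3),((proj(A,w)[0]-[190,170])*3.6).round(0),((proj(B,w)[0]-[200,140])*3.6+[396,0]).round(0))
E
```

```text
0.046 [148. 167.] [558. 138.]
0.054 [148. 160.] [557. 131.]
0.065 [147. 150.] [557. 122.]
0.075 [147. 141.] [557. 113.]
1.4 -42 [ 0.564 -0.026  0.152] [248.  36.] [613.  87.]
1.4 42 [ 0.646 -0.008  0.152] [232. 118.] [512.  95.]
1.6 -42 [ 0.559 -0.005  0.151] [277.  40.] [616. 103.]
1.6 42 [0.641 0.013 0.151] [263. 122.] [513. 112.]
1.785 -42 [0.555 0.013 0.146] [303.  47.] [619. 122.]
1.785 42 [0.637 0.031 0.146] [290. 129.] [515. 130.]
2.0 -42 [0.551 0.033 0.136] [330.  60.] [623. 147.]
2.0 42 [0.633 0.051 0.136] [320. 142.] [518. 156.]
```

```bash
python3 -m creep '[0,0,-2,0,0,0,-4,0,0,0,-6,0,0,0,-6,0]'; python3 -m creep '[0,0,-2,0,0,0,-4,0,0,0,-4,0]'
```

```text
time: 14.2
tool_pos: [0.6201, -0.0844, 0.0697]
tcp_rot: [3.141, -0.001, -2.924]
wrist_force: [-1.1, 0.3, 0.4]
gripper_width: -0.0001
grip_force: 0.0
time: 14.5
tool_pos: [0.6201, -0.0844, 0.0657]
tcp_rot: [3.142, -0.0, -2.924]
wrist_force: [0.4, -0.5, 0.9]
gripper_width: -0.0003
grip_force: 0.0
```

```bash
python3 -m creep '[0,0,-2,0,0,0,-4,0,0,0,-4,0]'; python3 -m creep '[0,0,-2,0,0,0,-4,0,0,0,-4,0]' | grep -E "pos|force"; python3 -m creep '[0,0,-1,0,0,0,-2,0,0,0,-2,0]' | grep -E "pos|force"
```

```text
time: 14.8
tool_pos: [0.6201, -0.0844, 0.0617]
tcp_rot: [3.142, -0.0, -2.924]
wrist_force: [0.2, -0.1, -0.5]
gripper_width: -0.0003
grip_force: 0.0
tool_pos: [0.6202, -0.0843, 0.0577]
wrist_force: [-0.0, 0.1, -0.4]
grip_force: 0.0
tool_pos: [0.6203, -0.0844, 0.0559]
wrist_force: [0.2, -0.0, 0.6]
grip_force: 0.0
```

```bash
python3 -m creep '[0,0,-1,0,0,0,-2,0,0,0,-2,0]'| grep -E "pos|force"; python3 -m creep '[0,0,-1,0,0,0,-2,0,0,0,-2,0]' | grep -E "pos|force"
python3 - <<'E'
from h import *
a=grab("scene","l")[1];b=grab("side","ls")[1]
A=cv2.resize(a[185:240,200:255,::-1],None,fx=7,fy=7,interpolation=cv2.INTER_CUBIC)
w=grab("wrist","lw")[1]
W=cv2.resize(w[190:330,170:340,::-1],(467,385),interpolation=cv2.INTER_CUBIC)
cv2.imwrite('pics/l2.png',np.hstack([cv2.resize(A,(330,385)),W]))
E
```

```text
tool_pos: [0.6203, -0.0844, 0.0539]
wrist_force: [-0.9, 0.4, -1.0]
grip_force: 0.0
tool_pos: [0.6202, -0.0843, 0.0519]
wrist_force: [0.7, -0.2, -0.1]
grip_force: 0.0
```

```bash
python3 -m creep '[0,0,-1,0,0,0,-2,0,0,0,-2,0]'| grep -E "pos|force"; python3 -m creep '[0,0,-1,0,0,0,-2,0,0,0,-2,0]' | grep -E "pos|force"
python3 - <<'E'
from h import *
k=cv2.imread('pics/k.png');l=cv2.imread('pics/l.png')
# dark-vs-wood profile down the finger columns of both pictures
for im,n in((k,'k'),(l,'l')):
    print(n,im[196:228,229:234].mean((1,2)).round(0).astype(int).tolist())
E
```

```text
tool_pos: [0.6202, -0.0844, 0.0499]
wrist_force: [0.9, -0.8, -0.9]
grip_force: 0.0
tool_pos: [0.6203, -0.0844, 0.0479]
wrist_force: [-0.0, -0.7, 1.3]
grip_force: 0.0
k [64, 61, 61, 63, 62, 70, 91, 105, 107, 106, 109, 111, 113, 116, 120, 129, 138, 144, 148, 144, 140, 139, 139, 141, 142, 142, 142, 142, 142, 153, 179, 206]
l [59, 59, 60, 60, 60, 59, 59, 60, 60, 58, 59, 65, 86, 105, 111, 113, 113, 117, 116, 117, 124, 136, 138, 141, 142, 142, 141, 142, 142, 145, 166, 189]
```

```bash
for i in 1; do python3 -m creep '[0,0,-1,0,0,0,-2,0,0,0,-2,0]'| grep -E "pos|force"; done; python3 -m creep '[0,0,-1,0,0,0,-2,0,0,0,-2,0]' | grep -E "pos|force";python3 -m creep '[0,0,-1,0,0,0,-2,0,0,0,-2,0]' | grep -E "pos|wrist_force"
```

```text
tool_pos: [0.6204, -0.0844, 0.0477]
wrist_force: [-5.0, 0.4, 15.0]
grip_force: 7.5
tool_pos: [0.6205, -0.0844, 0.0476]
wrist_force: [-11.2, 1.6, 31.0]
grip_force: 15.8
tool_pos: [0.6205, -0.0844, 0.0475]
wrist_force: [-17.3, 2.7, 47.9]
```

```bash
python3 -m creep '[0,0,2,0,0,0,5,0,0,0,5,0]'| grep -E "pos|wrist_force"
python3 - <<'E'
from h import *
a=grab("scene","m")[1];b=grab("side","ms")[1];w=grab("wrist","mw")[1]
A=cv2.resize(a[175:250,205:285,::-1],(400,375),interpolation=cv2.INTER_CUBIC)
B=cv2.resize(b[140:215,205:285,::-1],(400,375),interpolation=cv2.INTER_CUBIC)
W=cv2.resize(w[230:330,130:380,::-1],(563,225),interpolation=cv2.INTER_CUBIC)
W=np.hstack([W,np.zeros((225,237,3),np.uint8)])
cv2.imwrite('pics/m2.png',np.vstack([np.hstack([A,B]),W]))
E
```

```text
tool_pos: [0.6208, -0.0844, 0.0478]
wrist_force: [-0.6, 1.0, 8.7]
```

View pics/m2.png

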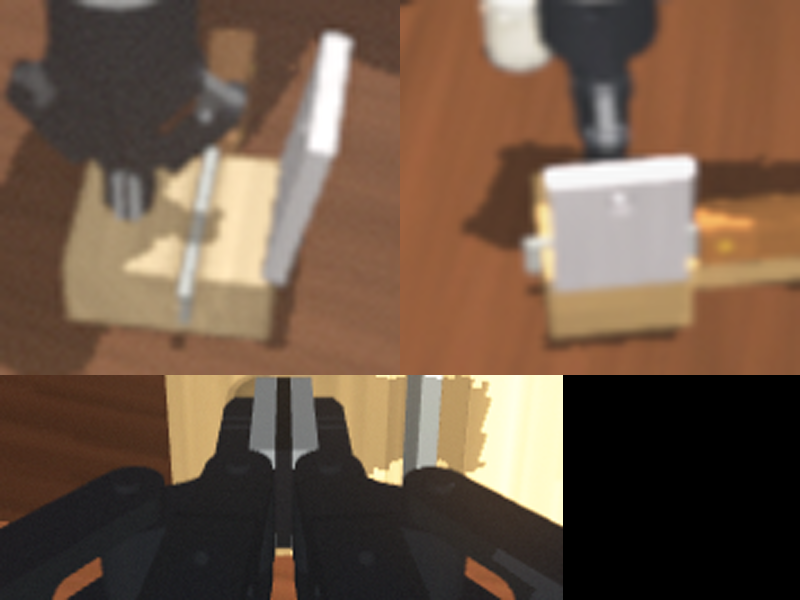

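The fingertips, at (127,215) in the left crop, visibly rest on the block top, while the cover is still open and untouched. So the tips seem shorter than assumed; I'll check by projecting the pad ends into the wrist view.

```bash
python3 - <<'E'
from h import *
c=camera_info("wrist");M=np.linalg.inv(np.array(c["tool_from_camera"]));C=(np.array(c["camera_matrix"]),np.array(c["dist"]),M[:3,:3],M[:3,3])
for z in (-10,0,10,22,30):
    print(z,(proj(C,[[.011,-.012,z/1e3],[-.011,-.012,z/1e3],[.011,-.0425,z/1e3]])/.64).round(0).tolist())
w=cv2.imread('pics/mw.png')
print([int(v) for v in w[180:300:4,246:252].mean((1,2))])
s=get_state();print(s['qpos'],s['tool_pos'])
E
```

```text
-10 [[365.0, 369.0], [367.0, 428.0], [272.0, 369.0]]
0 [[368.0, 357.0], [369.0, 412.0], [280.0, 357.0]]
10 [[369.0, 346.0], [371.0, 399.0], [287.0, 346.0]]
22 [[371.0, 334.0], [372.0, 384.0], [295.0, 334.0]]
30 [[373.0, 327.0], [373.0, 376.0], [299.0, 327.0]]
[163, 163, 165, 165, 165, 165, 166, 167, 166, 168, 168, 167, 167, 124, 123, 123, 123, 123, 122, 121, 122, 164, 69, 35, 34, 32, 32, 32, 32, 32]
[-1.35111319e-01  5.18165841e-01 -7.49555373e-02  9.76648023e-01
 -4.84727877e-05 -3.52346984e-01] [ 0.62075017 -0.08439941  0.04773398]
```

The pad ends project to about TCP level, and contact on the 46 mm block came at TCP 47.7 mm. So the shut fingertips are really only about 2 mm ahead of the reported TCP, not 22 mm, and the fingers skimmed over the cover. I'll redo the sweep 20 mm lower.

```bash
python3 -m creep '[0,0,45,0,0,0,90,0,0,0,135,0,-3,5,155,0,-12,45,155,0,-22,90,155,0,-32,135,155,0,-37,165,155,0]' 0; python3 -m creep '[0,0,-35,0,0,0,-72,0,0,0,-72,0,0,0,-72,0]'
```

```text
time: 18.9
tool_pos: [0.5824, 0.083, 0.2016]
tcp_rot: [3.141, -0.001, -2.923]
wrist_force: [0.1, -0.5, 0.3]
gripper_width: 0.0003
grip_force: 0.0
time: 19.3
tool_pos: [0.5831, 0.0805, 0.13]
tcp_rot: [3.142, -0.002, -2.924]
wrist_force: [-0.0, -0.7, -0.2]
gripper_width: 0.0001
grip_force: 0.0
```

```bash
python3 -m creep '[4,-18,-2,0, 8,-36,-4,0, 11,-50,0,0, 15,-66,3,0, 18,-81,4,0, 21,-96,3,0, 25,-110,-2,0, 28,-125,-9,0]'; python3 -m creep '[3,-12,-10,0, 5,-23,-21,0, 6,-29,-31,0, 7,-34,-42,0, 8,-37,-53,0, 8.5,-40,-58,0, 8.5,-40,-58,0]';python3 -m creep '[0,0,-1,0,0,0,-3,0,0,0,-3,0]'
```

```text
time: 20.1
tool_pos: [0.612, -0.0456, 0.121]
tcp_rot: [-3.141, 0.001, -2.924]
wrist_force: [-0.1, 1.2, 0.4]
gripper_width: -0.0003
grip_force: 0.7
time: 20.8
tool_pos: [0.6192, -0.0843, 0.0619]
tcp_rot: [3.141, -0.002, -2.924]
wrist_force: [0.2, -0.2, 0.2]
gripper_width: -0.0001
grip_force: 0.0
time: 21.1
tool_pos: [0.62, -0.0842, 0.0603]
tcp_rot: [-3.141, 0.0, -2.924]
wrist_force: [-0.0, -0.1, 0.2]
gripper_width: 0.0001
grip_force: 0.0
```

```bash
python3 -m creep '[0,0,-1,0,0,0,-2,0,0,0,-2,0]'|grep -E "pos|wrist_f"; python3 -m creep '[0,0,-1,0,0,0,-2,0,0,0,-2,0]'|grep -E "pos|wrist_f"
python3 - <<'E'
from h import *
a=grab("scene","n")[1]
A=cam("scene")
j=[.6143,-.0600,np.radians(12.4)]
def Wd(X):
    c,n=np.cos(j[2]),np.sin(j[2]);X=np.array(X)/1e3
    return np.array([j[0]+c*X[0]-n*X[1],j[1]+n*X[0]+c*X[1],X[2]])
for t in (0,.3,1.785):   # sample colours on cover top, shut, and where the open cover stood
    w=Wd([30,50-60*np.cos(t)+12*np.sin(t),46+60*np.sin(t)+12*np.cos(t)]);p=proj(A,w)[0].astype(int);print(t,p,a[p[1],p[0]])
E
```

```text
tool_pos: [0.6201, -0.0842, 0.0596]
wrist_force: [-3.8, 0.5, 11.9]
tool_pos: [0.6202, -0.0843, 0.0594]
wrist_force: [-9.8, 2.2, 27.1]
0 [234 222] [241 237 236]
0.3 [236 217] [178 173 173]
1.785 [266 214] [134  99  80]
```

Contact at TCP 59.6 mm matches the 58 mm cover top, and the scene pixels confirm it: the cover is shut flat. Next I'll locate the cover hole from two wrist positions with blob code.

```bash
python3 -m creep '[0,0,40,0,0,0,85,0,20,0,120,0,50,0,140,0,55,0,140,0,55,0,140,0,55,0,140,0]'|grep pos
cat > hole.py <<'E'
from h import *
import pickle,sys
def hole(f):
    s,im=grab("wrist",f);C=cam("wrist",s)
    p=proj(C,[.621,-.091,.058])[0]
    g=im.mean(2);x,y=p.round().astype(int);r=22
    w=g[y-r:y+r,x-r:x+r];m=(w<(w.min()+np.median(w))/2).astype(np.uint8)
    n,l,st,ce=cv2.connectedComponentsWithStats(m)
    c=[(ce[i]+[x-r,y-r],st[i,4],st[i,2:4]) for i in range(1,n) if st[i,4]>8]
    print(f,s['tool_pos'].round(4),p.round(1),w.min(),np.median(w),c)
    for q in c: print(onz(C,q[0],.058).round(4))
    return s,C,c
if __name__=="__main__": pickle.dump(hole(sys.argv[1]),open(sys.argv[1]+'.pkl','wb'))
E
python3 hole.py p1
python3 -m creep '[-5,10,20,0,-10,30,50,0,-10,30,50,0,-10,30,50,0,-10,30,50,0]'|grep pos; python3 hole.py p2
```

```text
tool_pos: [0.6735, -0.0842, 0.1946]
p1 [ 0.6735 -0.0842  0.1946] [261.3 132. ] 74.66666666666667 215.0 [(array([260.57936508, 131.13492063]), np.int32(126), array([13, 13], dtype=int32))]
[ 0.6204 -0.0918  0.058 ]
tool_pos: [0.664, -0.0546, 0.2448]
p2 [ 0.664  -0.0546  0.2448] [233.4 131.3] 72.66666666666667 245.33333333333334 [(array([211.67391304, 134.63043478]), np.int32(92), array([ 3, 44], dtype=int32)), (array([233.44      , 130.33333333]), np.int32(75), array([10, 10], dtype=int32))]
[ 0.63   -0.1146  0.058 ]
[ 0.6199 -0.0911  0.058 ]
```

```bash
python3 - <<'E'
from h import *
import pickle
A=cam("scene");B=cam("side");k=.64
for p in [(725,290),(735,450)]: print('green base',onz(A,np.array(p)*k,0).round(3),onz(A,np.array(p)*k,.04).round(3))
print('green side top', [onz(B,np.array((330,525))*k,z).round(3) for z in (0,.1,.2,.3)], [onz(B,np.array((660,545))*k,z).round(3) for z in (0,.1,.2,.3)])
a=pickle.load(open('p1.pkl','rb'));b=pickle.load(open('p2.pkl','rb'))
print('hole tri',tri((a[1],a[2][0][0]),(b[1],b[2][1][0])).round(4))
E
python3 -m creep '[-20,45,0,0,-40,90,0,0,-60,135,0,0,-80,180,0,0,-100,225,0,0,-120,270,0,0,-140,315,0,0,-150,350,0,0]'|grep pos
python3 -m creep '[-12,30,-12,0,-25,68,-27,0,-25,68,-27,0,-25,68,-27,0,-25,68,-27,0]' 0.5
```

```text
green base [0.181 0.566 0.   ] [0.234 0.548 0.04 ]
green base [0.596 0.57  0.   ] [0.629 0.551 0.04 ]
green side top [array([0.637, 0.452, 0.   ]), array([0.619, 0.506, 0.1  ]), array([0.6  , 0.561, 0.2  ]), array([0.581, 0.615, 0.3  ])] [array([0.145, 0.446, 0.   ]), array([0.183, 0.501, 0.1  ]), array([0.22 , 0.556, 0.2  ]), array([0.258, 0.611, 0.3  ])]
hole tri [ 0.6207 -0.0916  0.0501]
tool_pos: [0.5129, 0.2972, 0.2452]
time: 24.35
tool_pos: [0.4901, 0.3627, 0.2188]
tcp_rot: [-3.141, -0.001, -2.925]
wrist_force: [-1.2, 0.4, -0.2]
gripper_width: 0.0427
grip_force: 0.0
```

```bash
cat > pin.py <<'E'
from h import *
import pickle,sys
def pin(f,X=(.436,.355,.081),r=34):
    s,im=grab("wrist",f);C=cam("wrist",s);p=proj(C,X)[0];x,y=p.round().astype(int)
    w=im[y-r:y+r,x-r:x+r];h=cv2.cvtColor(w,cv2.COLOR_RGB2HSV)
    m=((h[:,:,1]<50)&(h[:,:,2]>70)).astype(np.uint8)
    n,l,st,ce=cv2.connectedComponentsWithStats(m)
    print(f,s['tool_pos'].round(4),p.round(1),[(st[i].tolist(),ce[i].round(1)) for i in range(1,n) if st[i,4]>20])
    g=cv2.GaussianBlur(cv2.resize(w.mean(2).astype(np.uint8),None,fx=4,fy=4,interpolation=cv2.INTER_CUBIC),(5,5),1)
    d=280*.022/(s['tool_pos'][2]+.14-.081);R=d*2
    H=cv2.HoughCircles(g,cv2.HOUGH_GRADIENT,1.5,20,param1=80,param2=20,minRadius=int(R*.85),maxRadius=int(R*1.25))
    if H is not None:
        for c in H[0][:4]:
            q=(c[:2]+.5)/4-.5+[x-r,y-r];print('circ',q.round(1),c[2]/4,'exp',d/2,onz(C,q,.081).round(4))
    for j in range(0,2*r,3): print(''.join('#' if v else '.' for v in m[j,::2]))
    return s,C
if __name__=="__main__": pickle.dump(pin(sys.argv[1]),open(sys.argv[1]+'.pkl','wb'))
E
python3 pin.py q1
```

```text
q1 [0.4901 0.3627 0.2188] [260.8 129.7] [([21, 24, 22, 24, 405], array([31.7, 35.8]))]
circ [258.3 131.4] 11.4625 exp 11.086338334383745 [0.4381 0.353  0.081 ]
..................................
..................................
..................................
..................................
..................................
..................................
..................................
..................................
..................................
.............#######..............
...........##########.............
...........###########............
...........###########............
...........###########............
............#########.............
.............#######..............
..................................
..................................
..................................
..................................
..................................
..................................
..................................
```

The pin's top circle is clean (radius 11.5 px against 11.1 expected), at (0.438, 0.353). Its height from the first two views was 77 mm, against 81 mm given. Descending to grasp the head.

```bash
python3 -m creep '[-26,-5,-10,0,-52,-10,-40,0,-52,-10,-80,0,-52,-10,-110,0,-52,-10,-135,0,-52,-10,-150,0,-52,-10,-162,0,-52,-10,-162,0]'; python3 -m creep '[0,0,0,0,0,0,0,0,0,0,0,0,0,0,0,0,0,0,0,0]' 0;  python3 -m creep '[0,0,10,0,0,0,30,0,0,0,65,0,0,0,100,0,0,0,130,0,0,0,130,0,0,0,130,0]'
```

```text
time: 25.2
tool_pos: [0.4378, 0.3525, 0.0561]
tcp_rot: [-3.141, -0.002, -2.926]
wrist_force: [-0.2, -0.5, 1.9]
gripper_width: 0.0427
grip_force: 0.0
time: 25.7
tool_pos: [0.4386, 0.3539, 0.0582]
tcp_rot: [3.141, 0.002, -2.924]
wrist_force: [0.4, -3.1, 6.2]
gripper_width: 0.0202
grip_force: 59.1
time: 26.4
tool_pos: [0.4379, 0.3539, 0.1879]
tcp_rot: [3.141, 0.001, -2.924]
wrist_force: [-0.6, -0.2, -1.4]
gripper_width: 0.0203
grip_force: 58.9
```

```bash
python3 - <<'E'
from h import *
import pin,pickle
s=get_state();t=s['tool_pos']
s,C=pin.pin('r1',(t[0],t[1],t[2]+.023),r=48)
pickle.dump(s,open('r1.pkl','wb'))
im=cv2.imread('pics/r1.png')
x,y=proj(C,(t[0],t[1],t[2]+.023))[0].round().astype(int);print(x,y)
E
```

```text
r1 [0.4379 0.3539 0.1879] [257.6 269. ] [([25, 0, 42, 66, 2355], array([45.5, 33.4])), ([0, 10, 25, 66, 531], array([15.7, 33.4])), ([68, 10, 27, 76, 643], array([76. , 35.8])), ([87, 49, 9, 4, 24], array([91. , 50.5])), ([18, 77, 5, 9, 24], array([19.7, 81.4]))]
circ [226.7 245.2] 15.2625 exp 12.473356004183882 [0.4968 0.3371 0.081 ]
circ [288.2 250.8] 14.85 exp 12.473356004183882 [0.4898 0.3973 0.081 ]
circ [250.3 263.6] 14.85 exp 12.473356004183882 [0.5116 0.3639 0.081 ]
circ [263.8 270.7] 12.7875 exp 12.473356004183882 [0.5166 0.3789 0.081 ]
....................#######.....................
.................############...................
................###############.................
...............################.................
.......#####...#################..#####.........
.......#####..##################..#####.........
.......#####..##################..######........
......######..###################..#####.####...
......#####...###################..######.......
....#######..####################..############.
.....######..####################...######......
....#####
[... 327 characters left out ...]
..####
..........#..#####################.##...........
..........#...##################...##...........
................###############....##...........
..........#.......###########......##...........
..........##.......................#............
..........##.......................#............
...........#.......................#............
...........#.......................#............
..........#........................##...........
..........#........................##...........
.........##.........................#...........
................................................
................................................
................................................
258 269
```

```bash
python3 - <<'E'
from h import *
import pickle
from scipy.optimize import minimize
im=cv2.imread('pics/r1.png');h=cv2.cvtColor(im,cv2.COLOR_BGR2HSV)
m=((h[:,:,1]<50)&(h[:,:,2]>70)).astype(np.uint8)
n,l,st,ce=cv2.connectedComponentsWithStats(m);M=(l==l[265,256]);print(st[l[265,256]])
ys,xs=np.where(M)
for y in range(ys.min(),ys.max()+1,5): r=xs[ys==y];print(y,r.min(),r.max(),end=' | ')
c=camera_info("wrist");T=np.linalg.inv(np.array(c["tool_from_camera"]));C=(np.array(c["camera_matrix"]),np.array(c["dist"]),T[:3,:3],T[:3,3])
a=np.linspace(0,2*np.pi,60)
def mask(p,hh=36):
    P=np.vstack([np.c_[p[0]+.011*np.cos(a),p[1]+.011*np.sin(a),np.full(60,p[2]+z)] for z in (0,hh/1e3)])
    q=cv2.convexHull((proj(C,P)*8).astype(np.int32));k=np.zeros((384,512),np.uint8);cv2.fillConvexPoly(k,q,1,shift=3);return k>0
f=lambda p:(mask(p/1e3)^M).sum()
best=min((minimize(f,[0,0,z0],method='Nelder-Mead',options=dict(initial_simplex=np.array([[0,0,z0],[3,0,z0],[0,3,z0],[0,0,z0+5]]))) for z0 in(-25,-18,-10)),key=lambda r:r.fun)
print('\n',best.x,best.fun,M.sum())
for z in (-23,-20,-15):
    r=minimize(lambda p:f(np.array([p[0],p[1],z])),[0,0],method='Nelder-Mead',options=dict(initial_simplex=[[0,0],[3,0],[0,3]]));print(z,r.x,r.fun)
E
```

```text
[ 235  208   42   79 2512]
208 254 258 | 213 250 262 | 218 249 262 | 223 245 265 | 228 241 271 | 233 239 272 | 238 238 273 | 243 237 274 | 248 236 275 | 253 236 275 | 258 235 276 | 263 235 276 | 268 235 276 | 273 235 276 | 278 237 273 | 283 244 268 | 
 [ -3.66174968  -0.9926348  -15.54381807] 199.0 2512
-23 [ 1.3696804  -0.92279434] 351.0
-20 [-0.88609529 -1.09690905] 291.0
-15 [-3.90691363 -0.92570324] 203.0
```

Pin and hole were seen at almost the same pixel and range, so the common camera error cancels. The TCP goal over the hole is about (0.6202, -0.0910). Carrying the pin there.

```bash
python3 -m creep '[18,-44,0,0,36,-88,0,0,54,-132,0,0,72,-176,0,0,90,-220,0,0,108,-264,0,0,126,-308,0,0,144,-352,0,0]'|grep pos;python3 -m creep '[18,-45,0,0,32,-80,0,0,38.3,-92.9,0,0,38.3,-92.9,0,0,38.3,-92.9,0,0,38.3,-92.9,-30,0,38.3,-92.9,-55,0,38.3,-92.9,-55,0]'; python3 -m creep '[0,0,0,0,0,0,0,0]'|grep -E "pos|rot|wrist_f"
```

```text
tool_pos: [0.5814, -0.0002, 0.1856]
time: 28.05
tool_pos: [0.6174, -0.0892, 0.1289]
tcp_rot: [3.139, -0.006, -2.922]
wrist_force: [-0.5, 1.4, -1.4]
gripper_width: 0.0201
grip_force: 59.1
tool_pos: [0.6208, -0.0906, 0.1337]
tcp_rot: [-3.141, 0.002, -2.923]
wrist_force: [0.4, -0.0, -0.5]
```

```bash
python3 -m creep '[0,0,-8,0,0,0,-15,0,0,0,-19,0,0,0,-22,0,0,0,-25,0,0,0,-25,0]'|grep -E "pos|wrist_f|width"; python3 -m creep '[0,0,-2,0,0,0,-4,0,0,0,-6,0,0,0,-8,0,0,0,-8,0]'|grep -E "pos|wrist_f|width"
```

```text
tool_pos: [0.6199, -0.0913, 0.1066]
wrist_force: [-0.3, 0.5, -0.4]
gripper_width: 0.02
tool_pos: [0.62, -0.0913, 0.0987]
wrist_force: [-0.1, 0.3, -2.0]
gripper_width: 0.0202
```

The foot is about 14 mm through the cover with no contact force. Continuing.

```bash
python3 -m creep '[0,0,-3,0,0,0,-6,0,0,0,-9,0,0,0,-12,0,0,0,-12,0]'|grep -E "pos|wrist_f|width"; python3 -m creep '[0,0,-3,0,0,0,-6,0,0,0,-9,0,0,0,-12,0,0,0,-12,0]'|grep -E "pos|wrist_f|width"
```

```text
tool_pos: [0.6199, -0.0912, 0.0865]
wrist_force: [0.8, -0.1, -1.2]
gripper_width: 0.0201
tool_pos: [0.6198, -0.0912, 0.0745]
wrist_force: [-1.2, -0.0, -1.5]
gripper_width: 0.0195
```

```bash
python3 -m creep '[0,0,-1,0,0,0,-2,0,0,0,-3,0,0,0,-4,0,0,0,-4,0]'|grep -E "pos|wrist_f|width"
```

```text
tool_pos: [0.6202, -0.0913, 0.0713]
wrist_force: [-0.8, 0.6, 1.7]
gripper_width: 0.02
```

Contact came at the predicted TCP 71 mm, so the shoulder is on the cover. Now pressing.

```bash
python3 -m creep '[0,0,-1,0,0,0,-2,0,0,0,-3,0,0,0,-3,0,0,0,-3,0,0,0,-3,0]'; python3 -m creep '[0,0,0,0,0,0,0,0,0,0,0,0,0,0,0,0]'|grep -E "pos|wrist_f|width"
python3 - <<'E'
from h import *
a=grab("scene","z")[1];A=cam("scene");o=cv2.imread('pics/a.png')[:,:,::-1]
# bystanders: compare first and present picture around each
for n,p in dict(tin=(203,305),flask=(226,345),hammer=(240,240),lighter=(507,302),awl=(585,300),spool=(585,400),brush=(502,455)).items():
    x,y=(np.array(p)*.64).astype(int);print(n,np.abs(a[y-8:y+8,x-8:x+8].astype(int)-o[y-8:y+8,x-8:x+8]).mean().round(1),end=' ')
E
```

```text
time: 31.45
tool_pos: [0.6205, -0.0913, 0.0709]
tcp_rot: [-3.141, 0.002, -2.924]
wrist_force: [-8.0, 1.5, 22.6]
gripper_width: 0.02
grip_force: 62.0
tool_pos: [0.6205, -0.0913, 0.0709]
wrist_force: [-7.8, 0.7, 23.1]
gripper_width: 0.02
tin 1.4 flask 1.5 hammer 1.6 lighter 1.2 awl 3.0 spool 1.7 brush 1.7
```

```bash
python3 -c "
from bench import close_job;print(close_job())"
```

```text
the job is handed in; nothing more can be done
None
```

I handed the job in at about 31.5 s with the arm still pressing the pin down at about 23 N: contact heights put the knife on the slot floor, the cover flat and the pin's shoulder on the cover, the other things hadn't moved, and the hand-in gave no verdict (the first cover sweep missed because the fingertips are really about 2 mm, not 22 mm, ahead of the reported TCP; the second shut it).

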